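# Open the ink pot on the braked turntable

## Task

Raise the turntable's brake lever to its third notch, no further, and let go so that it holds there. Then lift the lid off the ink pot by its knob and set it down gently, knob up, on the empty square steel tray. Finally press the release button on the stand's sloping front until the lever has dropped all the way back down; leave the pot standing on the turntable and the other things undisturbed.

Things in the scene. Friction and masses are not known exactly. Their poses are not given: they have to be found in the camera images.
- stand: Grey turntable stand, fixed. Origin: centre of its underside; x from its sloping front (robot side) to its back, y left, z up. Housing 190 deep x 170 wide x 70 mm high, the front 65 mm sloping 40 degrees. Above it a round plate that does not turn, 184 mm in diameter, centred at x +10 mm, 91 to 112 mm high, overhangs the button. The brake lever is on its right (-y) side.
- brake (a joint): Lever angle, rad: 0 = down at rest, grows as the ball is raised, stop at 0.9. A ratchet catches it at 0.2, 0.4, 0.6 (third notch) and 0.8: raise it 0.03 to 0.1 past a notch, let go, and it settles back onto that notch. It cannot be lowered until the release button is pressed. Spring and weight pull it down with about 2 N at the ball; ratcheting adds about 2 N.
- lever_ball (a point): Centre of the black ball, 30 mm in diameter, on the free end of the 12 mm thick steel lever: grip it from above, fingers closing along the stand's y. 160 mm from the hinge axis; at rest on the robot's side of the hinge, 84 mm above the table (lever slopes up 0.15 rad).
- lever_hinge (a point): Point on the lever's hinge axis in the lever's plane: stand frame (50, -115, 60) mm. The axis is the stand's y. At lever angle q the ball is, in the stand's frame, at (50 - 160 cos(0.15+q), -115, 60 + 160 sin(0.15+q)) mm.
- release (a joint): Release button travel, m: 0 = out, 0.008 = fully in. It also moves by itself while the lever is ratcheted. From about 0.006 on the lever is free and drops to rest within a second; let the button out early and the lever catches on a lower notch. About 2 N to start, 5.5 N fully in, plus a little friction.
- button_top (a point): Top centre of the round black button, 32 mm across, 14 mm proud of the sloping front; when out at stand frame (-74.5, 0, 50.9) mm. Pressed along its axis, stand frame (0.643, 0, -0.766): forwards and down, 40 degrees from vertical. The plate's rim is above it (40 mm gap), so a vertical tool cannot reach it: come in along the axis, fingers shut, tool tilted about 40 degrees.
- pot: Round open steel ink pot, 80 mm in diameter, 65 mm high, loose, standing on the turntable plate. Origin: centre of its underside; z up.
- lid: Loose steel lid on the pot: a disc 86 mm in diameter, 5 mm thick, over a plug 66 mm in diameter, 7 mm deep, that drops into the pot's 72 mm mouth; black round knob 22 mm in diameter, 28 mm high, in the middle. Origin: centre of the plug's underside; z up through the knob; whole height 40 mm. About 80 g.
- lid_knob (a point): Centre of the top of the lid's knob, 40 mm above the lid's origin. Grip the knob with the TCP about 5 mm below it, so the fingertips clear the disc.
- tray: Flat empty square steel tray, fixed, 160 mm square, floor 4 mm thick, rim 8 mm high and 5 mm wide (lower than the lid's plug). Origin: centre of its underside; its inner floor is 4 mm above it. Stands to the left or to the right of the stand.
- jar: Bystander: white jar with black cap, 84 mm in diameter, 130 mm high. Origin: centre of its underside.
- tin_a: Bystander: ink tin, 72 mm in diameter, 50 mm high. Origin: centre of its underside.
- tin_b: Bystander: ink tin like the other, 72 mm in diameter, 50 mm high. Origin: centre of its underside.
- glue: Bystander: slim white glue bottle, 50 mm in diameter, 160 mm high. Origin: centre of its underside.
- knife: Bystander: palette knife lying flat, 200 mm long. Origin: underside, middle.
- brush: Bystander: brush lying flat, 160 mm long. Origin: underside, middle.
- brayer: Bystander: hand ink roller lying flat, roller 100 mm wide, 36 mm thick, handle behind it. Origin: on the table under the roller.
Not all that is in view belongs to the job. What is shaped like the lid but turquoise or yellow is not meant.

How it is judged:
By the outcome, as a careful person would: the job done as asked, in the order asked, and still so for the second after the job is handed in, with the robot touching nothing.
It also fails if it takes over 64 s, if anything falls off the work surface, if the arm or the gripper's body presses on something with over 40 N, if the wrist force passes 120 N, or if a joint passes its speed limit or range.

## Robot

A 6-joint arm with a two-finger parallel gripper is mounted at the origin on the work surface. World frame = base frame: x ahead of the robot, y to its left, z up, the work surface at z = 0. Lengths are in m, angles in rad, forces in N, time in s.
With the tool pointing down it reaches from about 0.35 to 0.925 m from the base axis. Payload 6.4 kg.
Tool frame: the origin (TCP) lies between the finger pads, 19 mm behind the fingertips; this is the grasp point; z points along the fingers, y is the line along which they close (so a half turn about z gives the same grasp; the last joint's range is limited). The gripper opens to 94 mm and grips with 3 to 60 N. Pads are 16 mm wide; open, the fingers measure 119 mm over their backs; the gripper's body (75 mm by 177 mm) begins 78 mm behind the grasp point.
Start: joints at [1.058, 0.245, 1.558, -0, 1.339, -0.174], TCP at [0.216, 0.613, 0.224] pointing down, gripper open.
Joint ranges: [-3.13, 3.13], [-1.02, 2.26], [0.13, 2.54], [-0.95, 4.09], [0.21, 2.88], [-2.74, 2.74]. Speed limits (rad/s): [2.57, 2.57, 3.14, 3.14, 3.14, 3.14].

## Interface

Orientations are given as a unit quaternion [x, y, z, w].
In Python, from station import bot gives the robot as it stands.
- The arm moves only by the tool apply_moves, never from a script. Its argument "targets" is a list that holds one entry, the list of rows, each a list of 7 numbers: the shift along the tool's x, y, z in cm, then the turn, a rotation vector about the tool's x, y, z in degrees, then the opening, from 0 (shut) to 1 (fully open). A call has 1 to 8 rows; each row is the pose to reach, as a shift and turn from the pose commanded when the call began, along the tool's axes at that moment; what a row does not reach only later rows make up. A row lasts 1/8 s, in which the tool goes at most 62.5 mm and 10.7 degrees, less where a joint would pass 70% of its speed; a pose out of reach is approached as far as the arm can. A call with a gripper value outside its range is refused whole. The fingers move at their own pace and stop on an object; "squeeze" is the grip in N (left out, the last holds). Time passes only in rows, so rows that repeat a pose let the fingers close. It gives the time, the measured TCP pose, the force, the opening and the grip force at its end, in the units of the state.
- bot.sense(): the state, without advancing time (a new reading comes with each control period).
- bot.get_image(name): name is "scene" or "top" or "wrist"; returns (picture, depth): 420x560x3 uint8, red, green, blue; 420x560 float32, m along the optical axis (not along the pixel's ray), 0 where there is no reading.
- bot.calibration(name): a dict with "camera_matrix" (3x3 intrinsics, pixels), "eye" and "rotation" of the camera in the world; the wrist camera has in their place "tool_from_camera" (4x4, takes a point from camera to tool coordinates, whose origin is the TCP and whose axes are the flange's). Camera axes: x right, y up, looking along -z (the intrinsics and any distortion apply to the point x, -y, -z); pixel columns grow to the right and rows downward; lengths in m; the calibration is good to about 2 mm. A picture is of the moment at which its call begins: read the wrist's pose just before it. calibration takes no time and is no camera call.
- bot.job_done(): hands the job in; it is judged then, once.
Trained networks look in the newest picture that a camera, given by its name, has taken for a name from the list of things; names that differ only in an ending like _2 or _b are one class to them, and where a whole thing is asked for, a point or a joint stands for the part that bears it (a point fixed in the world has none). Each returns a list of dicts, best first, with "conf" (0 to 1); they miss things now and then, are a little off and sometimes report something else, mostly with a low value. They report only what shows in the picture. A call takes as long as a camera call. They do not tell look-alikes from the thing itself.
- bot.outline_of(camera, label): "pixels" (420x560 bool, what is visible of it) and "rect" ([centre column, centre row, width, height] in pixels, round what is visible of it).
- bot.tip_of(camera, label): "point" ([row, column] in pixels: a listed point, or the origin of a listed thing).
The state is a dict: "time": time; "qpos": joint angles; "joint_velocities": joint speeds; "joint_torque": joint torques, N m; "ee_pos": TCP position; "tool_rot": TCP orientation; "wrist_force": force on the tool from outside, world axes, zero at the start; "ft_torque": the same for the moment, N m; "gripper_width": finger opening in m; "gripper_force": force on a finger pad.
Only numpy, scipy, OpenCV 4.12 (cv2) and the standard library are available. Lean on these libraries where they do the work, as an engineer would, in place of code of your own. Each camera call takes 0.05 s, during which the arm holds its last target. There are 200 camera calls.

## Working session

There is one attempt and no reset: what is moved stays moved. The work goes in short steps, Python scripts to look and compute and a tool call to move; the robot and the scene stay as the last step left them, time stands still between calls to the robot, and variables do not carry over. Pictures are saved under pics/ and viewed, at most 10 in all, crops included, and the job is handed in when it is done.

Besides the shell and the picture viewer there is one more tool, called as name([rows], argument=value, ...), one row to a line, values as JSON. apply_moves: Moves the arm, as the interface text tells. Its arguments: {"type":"object","properties":{"targets":{"type":"array"},"squeeze":{"type":"number"}},"required":["targets"]}

```bash
ls; mkdir -p pics
cat > h.py <<'E'
import numpy as np, cv2
from scipy.spatial.transform import Rotation as R
from station import bot
def cam(name):
    c=bot.calibration(name); K=np.array(c["camera_matrix"])
    if "eye" in c: return K,np.array(c["eye"]),np.array(c["rotation"]),c
    s=bot.sense(); T=np.array(c["tool_from_camera"]); Rt=R.from_quat(s["tool_rot"]).as_matrix()
    return K,Rt@T[:3,3]+np.array(s["ee_pos"]),Rt@T[:3,:3],c
def pts(name,depth,rows,cols,C=None):
    K,e,Rm,_=C or cam(name); d=depth[rows,cols]
    x=(cols-K[0,2])/K[0,0]*d; y=(rows-K[1,2])/K[1,1]*d
    return np.stack([x,-y,-d],-1)@Rm.T+e
def ray(name,row,col,z,C=None):
    K,e,Rm,_=C or cam(name)
    v=Rm@np.array([(col-K[0,2])/K[0,0],-(row-K[1,2])/K[1,1],-1]); return e+v*(z-e[2])/v[2]
def save(n,img,s=1):
    cv2.imwrite("pics/"+n+".png",cv2.cvtColor(cv2.resize(img,None,fx=s,fy=s),cv2.COLOR_RGB2BGR))
E
python3 - <<'E'
from h import *
for n in("scene","top"):
    p,d=bot.get_image(n); save(n,p,1.4); np.savez(n,p=p,d=d)
    K,e,Rm,c=cam(n); print(n,e.round(3),Rm.round(3).tolist(),K.tolist(),c.keys())
    for l in["stand","pot","lid","lid_knob","lever_ball","lever_hinge","button_top","tray","jar","tin_a","glue","knife","brush","brayer"]:
        for r in bot.tip_of(n,l)[:3]: print(n,l,r["conf"],np.round(r["point"],1))
print(bot.sense())
E
```

```text
pics
scene [1.469 0.135 1.054] [0.241, 0.28, 0.697, 0.614] [[475.3104255879765, 0.0, 283.9270280303067], [0.0, 475.3104255879765, 202.99218221271653], [0.0, 0.0, 1.0]] dict_keys(['camera_matrix', 'eye', 'rotation'])
scene stand 0.96 [241.3 288. ]
scene stand 0.19 [244.7 241. ]
scene pot 0.83 [218.7 283.6]
scene lid 0.69 [197.7 285.3]
scene lid 0.56 [240.7 349.9]
scene lid_knob 0.96 [194.9 349.9]
scene lid_knob 0.56 [191.8 286.3]
scene lever_ball 0.94 [194.9 242.4]
scene lever_ball 0.73 [242.5 284.2]
scene lever_hinge 0.59 [242.2 239.8]
scene lever_hinge 0.48 [187.9 316.9]
scene lever_hinge 0.31 [266.9 202. ]
scene tray 0.58 [209.  408.6]
scene jar 0.79 [197.4 170.5]
scene jar 0.64 [188.9 314.8]
scene tin_a 0.85 [268.4 202.1]
scene tin_a 0.75 [290.3 294.3]
scene glue 0.85 [258.3 169.3]
scene glue 0.43 [192.7 287.4]
scene knife 0.71 [187.2 318.1]
scene knife 0.22 [189.8 284.2]
scene brush 0.84 [175.6 248.5]
scene brayer 0.73 [283.8 386.6]
scene brayer 0.51 [188.3 312.9]
top [ 0.37  -0.007  1.176] [0.078, -0.072, -0.669, 0.736] [[410.35888661572005, 0.0, 284.4589263945327], [0.0, 410.35
[... 827 characters left out ...]
qpos': array([ 1.05791666e+00,  2.45111014e-01,  1.55784037e+00,  4.79110832e-06,
        1.33868049e+00, -1.74091031e-01]), 'joint_velocities': array([ 0.00025551,  0.0005943 ,  0.00100281, -0.00170863,  0.00093039,
       -0.00179427]), 'joint_torque': array([-4.74226090e-04, -4.15841353e+01, -3.14860153e+01,  6.84461603e-02,
        2.90579174e-02, -3.79695166e-06]), 'ee_pos': array([0.21601054, 0.61305456, 0.22422647]), 'tool_rot': array([ 1.68585910e-01,  9.85686964e-01, -1.76785799e-05, -8.79890377e-06]), 'wrist_force': array([ 0.1908551 , -0.29583047, -0.19970592]), 'ft_torque': array([ 0.00268115, -0.0253191 , -0.01037441]), 'gripper_force': 0.0, 'gripper_width': 0.09433728969536098}
```

View pics/scene.png

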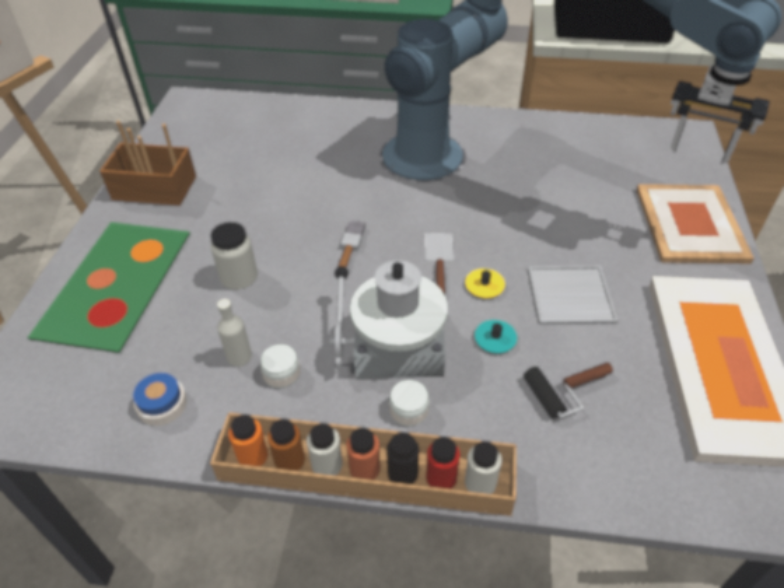

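View pics/top.png

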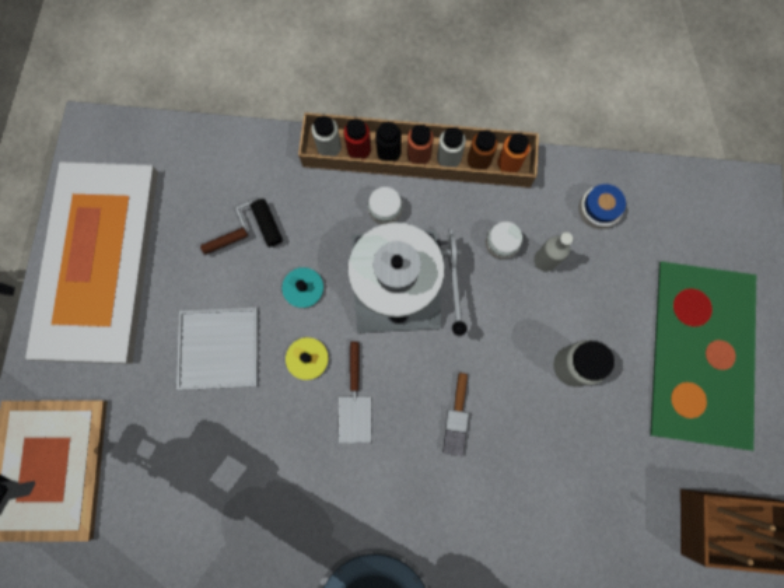

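Both views agree. Candidates for the lid, in top-picture pixels (col,row): steel lid on the pot (283,188), turquoise (216,205), yellow (219,256). The steel one is the target. The ball is at (328,234), the button at (284,226) and the tray at (155,249). Next I'll measure them.

```bash
sed -i 's/np.array(c\["rotation"\]),c/R.from_quat(c["rotation"]).as_matrix(),c/' h.py
python3 - <<'E'
from h import *
D=np.load("top.npz");p,d=D["p"],D["d"]
C=cam("top"); print("top axes",C[2].round(2).tolist())
rr,cc=np.mgrid[0:420,0:560]; P=pts("top",d,rr,cc,C); Z=P[...,2]; ok=d>0
def circ(m,nm):
    q=P[m][:,:2].astype(np.float32); (c,r)=cv2.minEnclosingCircle(q); print(nm,m.sum(),"mean",q.mean(0).round(4),"circ",np.round(c,4),round(r,4),"z",np.percentile(P[m][:,2],[5,50,95]).round(4))
near=lambda c,r,w:(abs(cc-c)<w)&(abs(rr-r)<w)&ok
print("table z",np.median(Z[near(240,330,8)]))
circ(near(283,189,45)&(abs(Z-.112)<.006),"plate")
circ(near(283,189,35)&(abs(Z-.182)<.005),"lid disc")
circ(near(283,188,20)&(Z>.198),"knob")
circ(near(328,234,8)&(Z>.085),"ball")
m=near(155,249,45)&(Z>.0015)&(Z<.02)&(p.min(2)>120)
c=cv2.minAreaRect(P[m][:,:2].astype(np.float32));print("tray",m.sum(),c,np.percentile(Z[m],[5,50,95]))
# lever line
m=near(326,205,50)&(cc>317)&(cc<336)&(rr>165)&(rr<240)&(Z>.045);q=P[m];print("lever",m.sum(),q.mean(0),np.linalg.svd(q-q.mean(0))[2][0])
m=near(283,195,60)&(abs(Z-.07)<.006); print("housing",m.sum(),cv2.minAreaRect(P[m][:,:2].astype(np.float32)))
for r,c,z,n in((253.8,327.2,.0,'x'),(231.1,327.2,.09,'ball'),(234,328,.09,'ball'),(224.2,282.6,.051,'button'),(186,279.4,.217,'knob'),(188.5,283.5,.217,'knob')): print(n,ray("top",r,c,z,C).round(4))
save("crop",p[140:290,130:350],3.5)
S=np.load("scene.npz"); C2=cam("scene")
Q=pts("scene",S["d"],rr,cc,C2);ok=S["d"]>0
w=ok&(abs(cc-285)<45)&(abs(rr-205)<50)
for lo,hi,n in((.106,.118,'plate'),(.177,.188,'disc'),(.2,.23,'knob')):
    q=Q[w&(Q[...,2]>lo)&(Q[...,2]<hi)]; print(n,len(q),q.min(0).round(4),q.max(0).round(4),cv2.minEnclosingCircle(q[:,:2].astype(np.float32)))
print("tray",ray("scene",209,408.6,.0,C2))
E
```

```text
top axes [[0.1, 0.97, -0.21], [-1.0, 0.09, -0.02], [0.0, 0.21, 0.98]]
table z 0.001457278942178064
plate 2570 mean [0.6346 0.0218] circ [0.6384 0.0213] 0.0922 z [0.1099 0.1131 0.1162]
lid disc 799 mean [0.6275 0.0186] circ [0.629 0.019] 0.0433 z [0.1803 0.1831 0.1859]
knob 70 mean [0.6275 0.0186] circ [0.6285 0.0189] 0.0109 z [0.2007 0.211  0.214 ]
ball 106 mean [ 0.5394 -0.1089] circ [ 0.5412 -0.1077] 0.0177 z [0.0864 0.0948 0.101 ]
tray 4325 ((0.46523016691207886, 0.37489670515060425), (0.25249359011650085, 0.26672956347465515), 5.568373203277588) [0.00184198 0.00482405 0.00976825]
lever 412 [ 0.62157262 -0.09636213  0.08280601] [-0.98391231 -0.15173484  0.09430325]
housing 201 ((0.6564444899559021, 0.00488494336605072), (0.14698636531829834, 0.21687966585159302), 4.183722019195557)
x [ 0.4964 -0.1202  0.    ]
ball [ 0.5472 -0.1071  0.09  ]
ball [ 0.5396 -0.1098  0.09  ]
button [0.561  0.0141 0.051 ]
knob [0.6253 0.0277 0.217 ]
knob [0.62   0.0172 0.217 ]
plate 2020 [ 0.5571 -0.0713  0.106 ] [0.7369 0.1108 0.1179] ((0.6432205438613892, 0.018819844350218773), 0.09391570836305618)
disc 568 [ 0.5875 -0.0253  0.177 ] [0.6746 0.0597 0.1879] ((0.6313742399215698, 0.016037307679653168), 0.04562941566109657)
knob 63 [0.621  0.0066 0.2001] [0.6438 0.0272 0.2124] ((0.6319320797920227, 0.018426669761538506), 0.01196318119764328)
tray [0.4606556  0.37323289 0.        ]
```

View pics/crop.png

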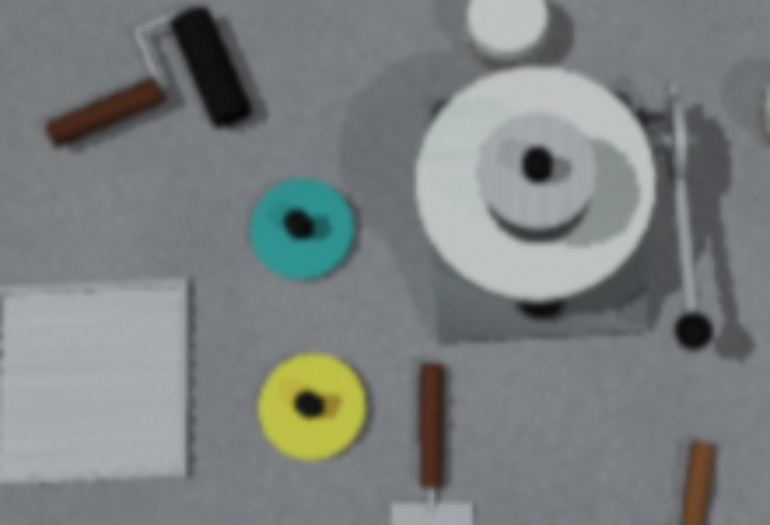

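The crop shows the steel lid with its black knob on the pot at crop pixel (537,163). The turquoise and yellow lids lie on the table, and the grey tray is empty. The choice stands. I'll go to a view pose near the ball.

```bash
cat >> h.py <<'E'
def down(yaw): # tool down, tool y along (-sin yaw, cos yaw)
    c,s=np.cos(yaw),np.sin(yaw); y=np.array([-s,c,0]); z=np.array([0,0,-1.]); return R.from_matrix(np.stack([np.cross(y,z),y,z],1))
def tilt(yaw,a=np.radians(40)):
    f=np.array([np.cos(yaw),np.sin(yaw),0]); z=np.sin(a)*f+np.array([0,0,-np.cos(a)]); y=np.array([-f[1],f[0],0]); return R.from_matrix(np.stack([np.cross(y,z),y,z],1))
def go(pos,rot,s=None):
    s=s or bot.sense(); T=R.from_quat(s["tool_rot"])
    print("shift cm",(T.inv().apply(np.array(pos)-s["ee_pos"])*100).round(2),"turn deg",np.degrees((T.inv()*rot).as_rotvec()).round(2))
E
python3 - <<'E'
from h import *
print(np.array(bot.calibration("wrist")["tool_from_camera"]).round(3).tolist())
go([.53,-.06,.30],down(.152))
E
```

```text
[[0.0, 0.963, 0.27, 0.077], [1.0, -0.0, 0.0, -0.002], [0.0, 0.27, -0.963, -0.16], [0.0, 0.0, 0.0, 1.0]]
shift cm [-51.98 -53.04  -7.58] turn deg [ -0.    -0.   -28.12]
```

apply_moves([
  [[-5, -5, -4, 0, 0, -5, 0.6], [-10, -10, -7.6, 0, 0, -10, 0.6], [-16, -16, -7.6, 0, 0, -15, 0.6], [-20, -20, -7.6, 0, 0, -20, 0.6], [-24, -24, -7.6, 0, 0, -25, 0.6], [-28, -28, -7.6, 0, 0, -28, 0.6], [-32, -32, -7.6, 0, 0, -28, 0.6], [-36, -36, -7.6, 0, 0, -28, 0.6]],
])

```text
time: 2.5
ee_pos: [0.4256, 0.1746, 0.3006]
tool_rot: [-0.075, 0.997, 0.0, 0.001]
wrist_force: [1.2, 0.9, -0.6]
gripper_width: 0.0566
gripper_force: 0.0
```

apply_moves([
  [[-2.2, 3.6, 0, 0, 0, 0, 0.6], [-4, -1, 0, 0, 0, 0, 0.6], [-8, -5, 0, 0, 0, 0, 0.6], [-12, -9, 0, 0, 0, 0, 0.6], [-15, -13, 0, 0, 0, 0, 0.6], [-15, -15, 0, 0, 0, 0, 0.6], [-15, -15, 0, 0, 0, 0, 0.6]],
])

```text
time: 3.38
ee_pos: [0.5955, 0.0498, 0.3]
tool_rot: [-0.074, 0.997, 0.0, -0.0]
wrist_force: [-0.1, 1.0, -0.4]
gripper_width: 0.0565
gripper_force: 0.0
```

Run:
```python
from h import *
s=bot.sense(); print(s["time"],s["ee_pos"],s["gripper_width"]); go([.53,-.06,.30],down(.152),s)
```

```text
3.375 [0.59546494 0.04983565 0.30000519] 0.056454650248422535
shift cm [ 8.1 -9.9  0. ] turn deg [ 0.02 -0.04 -0.22]
```

apply_moves([
  [[4, -5, 0, 0, 0, 0, 0.6], [8, -9.9, 0, 0, 0, 0, 0.6], [8, -9.9, 0, 0, 0, 0, 0.6], [8, -9.9, 0, 0, 0, 0, 0.6]],
])

```text
time: 3.88
ee_pos: [0.5312, -0.0581, 0.3007]
tool_rot: [-0.075, 0.997, 0.0, 0.001]
wrist_force: [-0.4, -1.0, 0.5]
gripper_width: 0.0563
gripper_force: 0.0
```

Run:
```python
from h import *
C=cam("wrist"); s=bot.sense(); print(s["ee_pos"],s["tool_rot"])
p,d=bot.get_image("wrist"); save("w1",p,1.4); np.savez("w1",p=p,d=d)
for l in["lever_ball","lever_hinge","button_top","lid_knob"]:
    for r in bot.tip_of("wrist",l)[:2]: print(l,r["conf"],np.round(r["point"],1),ray("wrist",*r["point"],{"lever_ball":.084,"lever_hinge":.06,"button_top":.051,"lid_knob":.217}[l],C).round(4))
rr,cc=np.mgrid[0:420,0:560];P=pts("wrist",d,rr,cc,C)
for l in["lever_ball","stand"]:
  for r in bot.outline_of("wrist",l)[:1]:
    m=r["pixels"]&(d>0); print(l,r["conf"],r["rect"],m.sum(),P[m].mean(0),np.percentile(P[m],[2,98],axis=0).round(4).tolist())
```

```text
[ 0.5312208  -0.05809572  0.30068913] [-7.52654515e-02  9.97163375e-01  1.21699667e-04  5.48767752e-04]
lever_ball 0.84 [190.1 230. ] [ 0.5394 -0.1115  0.084 ]
lever_hinge 0.56 [310.7 234.8] [ 0.6975 -0.0904  0.06  ]
button_top 0.86 [215.4 330.8] [0.5594 0.007  0.051 ]
lid_knob 0.69 [309.6 166.5] [ 0.609  -0.1349  0.217 ]
lid_knob 0.56 [271.2 482.8] [0.5419 0.0942 0.217 ]
lever_ball 0.77 [228.6, 260.9, 20.8, 165.7] 2084 [ 0.61029033 -0.10107501  0.08338185] [[0.5276, -0.123, 0.0446], [0.7224, -0.0815, 0.0986]]
stand 0.72 [316.5, 259.8, 202.8, 171.3] 18504 [ 0.59464111 -0.01138987  0.08410223] [[0.5315, -0.1111, 0.016], [0.7, 0.0937, 0.1133]]
```

View pics/w1.png

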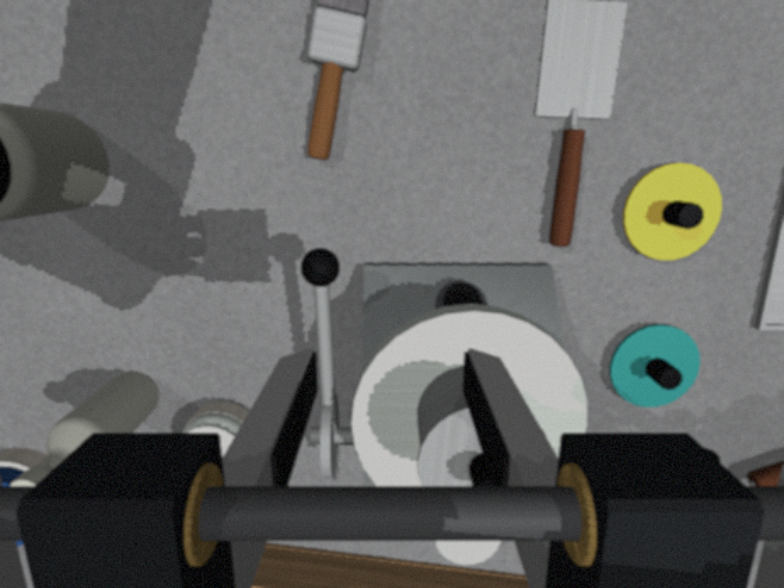

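The wrist view shows the ball at (229,191), the front edge of the housing along row about 189, and the button at (330,212) under the rim. I'll fit the stand's pose from these.

```bash
cat > fit.py <<'E'
from h import *
from scipy.optimize import least_squares
C=cam("wrist"); D=np.load("w1.npz");p,d=D["p"],D["d"]
s=bot.sense();print(s["ee_pos"])
rr,cc=np.mgrid[0:420,0:560];P=pts("wrist",d,rr,cc,C);Z=P[...,2];ok=d>0
print("table",np.median(Z[100:150,260:340]))
m=ok&(np.hypot(cc-229,rr-191)<11)&(Z>.07);q=P[m]
f=least_squares(lambda v:np.hypot(np.hypot(q[:,0]-v[0],q[:,1]-v[1]),q[:,2]-v[2])-.015,[.54,-.11,.084],loss="soft_l1",f_scale=.002).x;print("ball",m.sum(),f.round(4))
m=ok&(abs(Z-.113)<.005)&(cc>250)&(cc<420)&(rr>200)&(rr<330); e=[P[r,c] for c in range(265,405,4) for r in [np.argmax(m[:,c])] if m[r,c]]; e=np.array(e)
g=least_squares(lambda v:np.hypot(e[:,0]-v[0],e[:,1]-v[1])-.092,[.64,.02],loss="soft_l1",f_scale=.002).x;print("plate",len(e),g.round(4))
# front lower edge of housing, colour/height step
E=[]
for c in range(268,385,3):
    col=np.where(ok[:,c]&(Z[:,c]>.008)&(rr[:,c]>175)&(rr[:,c]<205))[0]
    if len(col): E.append(P[col[0],c])
E=np.array(E); k=np.polyfit(E[:,1],E[:,0],1); print("front yaw",np.degrees(np.arctan(-k[0])),"E",E[0].round(3),E[-1].round(3), "rms",np.std(E[:,0]-np.polyval(k,E[:,1])))
v=f[:2]-g; yaw=np.arctan2(v[1],v[0])-np.arctan2(-115,-118.2);print("len",np.linalg.norm(v),"yaw",np.degrees(yaw))
def stand(yaw):
    M=R.from_euler("z",yaw).as_matrix(); return M,(f+np.r_[g,0])
for y in (yaw,np.arctan(-k[0])):
    M=R.from_euler("z",y).as_matrix(); oA=f-M@[-.1082,-.115,.084]; oB=np.r_[g,0]-M@[.01,0,0]; print(np.degrees(y),"origin via ball",oA.round(4),"via plate",oB.round(4),"button",(oA+M@[-.0745,0,.0509]).round(4))
E
python3 fit.py
```

```text
[ 0.5317451  -0.0585248   0.30006851]
table -0.0005684933641982304
ball 373 [ 0.5404 -0.1135  0.0832]
plate 35 [0.6405 0.0181]
front yaw 8.649293177211241 E [ 0.547 -0.072  0.011] [0.526 0.072 0.01 ] rms 0.00016814779034594085
len 0.16543313164757645 yaw 8.532081634568788
8.532081634568788 origin via ball [ 0.6303  0.0162 -0.0008] via plate [0.6306 0.0166 0.    ] button [0.5567 0.0052 0.0501]
8.649293177211241 origin via ball [ 0.6301  0.0164 -0.0008] via plate [0.6306 0.0166 0.    ] button [0.5564 0.0052 0.0501]
```

```bash
cat >> h.py <<'E'
YAW=.150; O=np.array([.6303,.0164,0]); M=R.from_euler("z",YAW).as_matrix()
W=lambda v:O+M@np.array(v)
ball=lambda q:W([.05-.16*np.cos(.15+q),-.115,.06+.16*np.sin(.15+q)])
E
python3 - <<'E'
from h import *
print(ball(0)); go(ball(0),down(YAW)); go(ball(0)+[0,0,.08],down(YAW))
b=np.array([.05-.16*np.cos(.15),.06+.16*np.sin(.15)])
for q in (.1,.2,.3,.4,.5,.6,.65,.66): 
    v=np.array([.05-.16*np.cos(.15+q),.06+.16*np.sin(.15+q)])-b; print(q,(-v*100).round(2))
E
```

```text
[ 0.54049702 -0.11347838  0.0839101 ]
shift cm [-0.04 -5.57 21.61] turn deg [ 0.01 -0.01  0.07]
shift cm [-0.04 -5.57 13.61] turn deg [ 0.01 -0.01  0.07]
0.1 [-0.32 -1.57]
0.2 [-0.79 -3.1 ]
0.3 [-1.41 -4.57]
0.4 [-2.18 -5.97]
0.5 [-3.08 -7.29]
0.6 [-4.11 -8.52]
0.65 [-4.67 -9.09]
0.66 [-4.79 -9.2 ]
```

apply_moves([
  [[0, -3, 3, 0, 0, 0, 0.6], [0, -5.6, 7, 0, 0, 0, 0.6], [0, -5.6, 12, 0, 0, 0, 0.6], [0, -5.6, 16, 0, 0, 0, 0.6], [0, -5.6, 19, 0, 0, 0, 0.6], [0, -5.6, 21.6, 0, 0, 0, 0.6], [0, -5.6, 21.6, 0, 0, 0, 0.6], [0, -5.6, 21.6, 0, 0, 0, 0.6]],
])

```text
time: 5.22
ee_pos: [0.5407, -0.1148, 0.0853]
tool_rot: [-0.075, 0.997, -0.0, 0.001]
wrist_force: [-0.6, -0.6, 0.5]
gripper_width: 0.0563
gripper_force: 0.0
```

apply_moves([
  [[0, 0, 0, 0, 0, 0, 0.2], [0, 0, 0, 0, 0, 0, 0.2], [0, 0, 0, 0, 0, 0, 0.2], [0, 0, 0, 0, 0, 0, 0.2]],
], squeeze=35)

```text
time: 5.72
ee_pos: [0.5398, -0.1113, 0.0849]
tool_rot: [-0.074, 0.997, 0.004, -0.0]
wrist_force: [-0.1, 12.5, 7.6]
gripper_width: 0.0286
gripper_force: 35.0
```

Run:
```python
from h import *
s=bot.sense(); print(s["time"],s["ee_pos"],s["gripper_width"],s["gripper_force"],s["wrist_force"]); go(ball(0),down(YAW),s)
```

```text
5.725 [ 0.5397935  -0.11128141  0.08490768] 0.028627588058919164 35.00228404998779 [-0.07671264 12.45659802  7.57559138]
shift cm [-0.04 -0.23  0.1 ] turn deg [ 0.42  0.03 -0.09]
```

apply_moves([
  [[0, 0.3, 0, 0, 0, 0, 0.2], [-0.3, 0.3, -1.6, 0, 0, 0, 0.2], [-0.8, 0.3, -3.1, 0, 0, 0, 0.2], [-1.4, 0.3, -4.6, 0, 0, 0, 0.2], [-2.2, 0.3, -6, 0, 0, 0, 0.2], [-3.1, 0.3, -7.3, 0, 0, 0, 0.2], [-4, 0.3, -8.4, 0, 0, 0, 0.2], [-4, 0.3, -8.4, 0, 0, 0, 0.2]],
])

```text
time: 6.72
ee_pos: [0.581, -0.1049, 0.1708]
tool_rot: [-0.075, 0.997, 0.001, 0.002]
wrist_force: [-1.5, 6.5, 2.1]
gripper_width: 0.0282
gripper_force: 35.0
```

Run:
```python
from h import *
s=bot.sense(); print(s["time"],s["ee_pos"],s["gripper_width"],s["gripper_force"],s["wrist_force"]); 
v=M.T@(s["ee_pos"]-O); print(v, "q",np.arctan2(v[2]-.06,.05-v[0])-.15,np.hypot(v[2]-.06,.05-v[0]))
go(ball(.655),down(YAW),s)
```

```text
6.725 [ 0.58104084 -0.10486516  0.17080496] 0.02824950890257162 35.000749826431274 [-1.4930036   6.51357216  2.11719041]
[-0.06682768 -0.11254228  0.17080496] q 0.6089462833271557 0.16101690944932695
shift cm [-0.59 -0.25 -0.45] turn deg [0.04 0.23 0.  ]
```

apply_moves([
  [[-0.3, 0.1, -0.25, 0, 0, 0, 0.2], [-0.6, 0.1, -0.5, 0, 0, 0, 0.2], [-0.6, 0.1, -0.5, 0, 0, 0, 0.2]],
])

```text
time: 7.1
ee_pos: [0.5851, -0.1041, 0.1747]
tool_rot: [-0.075, 0.997, -0.0, -0.0]
wrist_force: [-6.1, 2.0, 1.6]
gripper_width: 0.0284
gripper_force: 35.0
```

Run:
```python
from h import *
C=cam("wrist");s=bot.sense(); print(s["time"],s["ee_pos"],s["gripper_width"],s["wrist_force"]); 
v=M.T@(s["ee_pos"]-O); print(v, "q",np.arctan2(v[2]-.06,.05-v[0])-.15,np.hypot(v[2]-.06,.05-v[0]))
p,d=bot.get_image("wrist"); save("w2",p[150:420,130:430],2)
p,d=bot.get_image("top")
for r in bot.tip_of("top","lever_ball"): print(r, ray("top",*r["point"],ball(.655)[2]), ball(.655))
```

```text
7.1 [ 0.58507146 -0.10413336  0.1746608 ] 0.028357339956434267 [-6.05911672  1.99156086  1.64434793]
[-0.06273295 -0.11242103  0.1746608 ] q 0.6438759673562429 0.16079743848854217
```

View pics/w2.png

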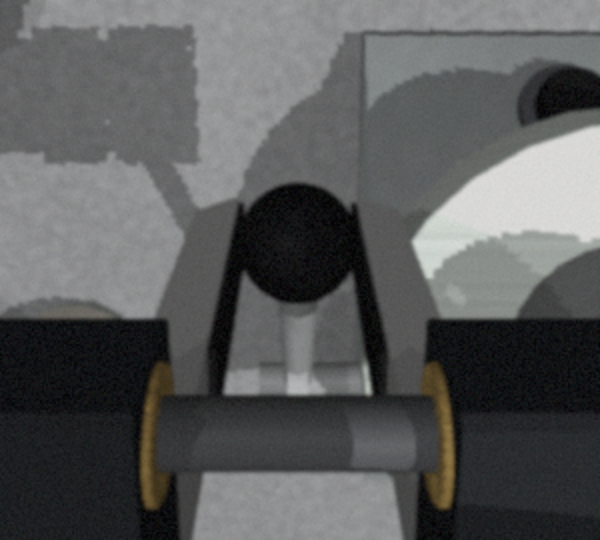

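The ball is held between the pads, at crop pixel (298,243). I'll check the true lever angle from depth before letting go.

Run:
```python
from h import *
from scipy.optimize import least_squares
C=cam("wrist");s=bot.sense();print(s["ee_pos"],s["wrist_force"])
p,d=bot.get_image("wrist");rr,cc=np.mgrid[0:420,0:560];P=pts("wrist",d,rr,cc,C)
m=(d>0)&(np.hypot(cc-279,rr-271)<22);q=P[m]
f=least_squares(lambda v:np.linalg.norm(q-v,axis=1)-.015,s["ee_pos"],loss="soft_l1",f_scale=.001).x;v=M.T@(f-O)
print(m.sum(),f,v,"q",np.arctan2(v[2]-.06,.05-v[0])-.15,np.hypot(v[2]-.06,.05-v[0]))
```

```text
[ 0.5847837  -0.10415555  0.1743412 ] [-5.92464724  1.93672068  1.96728862]
1500 [ 0.58176298 -0.10662583  0.1701781 ] [-0.06637675 -0.1143911   0.1701781 ] q 0.6080445160419603 0.16025841902300023
```

apply_moves([
  [[-0.25, 0, -0.25, 0, 0, 0, 0.2], [-0.5, 0, -0.55, 0, 0, 0, 0.2], [-0.5, 0, -0.55, 0, 0, 0, 0.2]],
])

```text
time: 7.68
ee_pos: [0.5899, -0.1034, 0.1792]
tool_rot: [-0.075, 0.997, -0.0, 0.0]
wrist_force: [-3.7, 1.6, -1.1]
gripper_width: 0.0285
gripper_force: 35.0
```

```bash
cat > ballq.py <<'E'
from h import *
from scipy.optimize import least_squares
C=cam("wrist");s=bot.sense();print(s["time"],s["ee_pos"],s["wrist_force"])
p,d=bot.get_image("wrist");rr,cc=np.mgrid[0:420,0:560];P=pts("wrist",d,rr,cc,C)
# project expected ball to find the pixel
K,e,Rm,_=C; u=Rm.T@(ball(.63)-e); c0,r0=K[0,2]+K[0,0]*u[0]/-u[2],K[1,2]-K[1,1]*u[1]/-u[2]
m=(d>0)&(np.hypot(cc-c0,rr-r0)<.013*K[0,0]/-u[2])&(p.max(2)<70)&(np.linalg.norm(P-ball(.63),axis=2)<.03);q=P[m]
f=least_squares(lambda v:np.linalg.norm(q-v,axis=1)-.015,ball(.63),loss="soft_l1",f_scale=.001).x;v=M.T@(f-O)
print(c0,r0,m.sum(),f.round(4),v.round(4),"q",np.arctan2(v[2]-.06,.05-v[0])-.15,np.hypot(v[2]-.06,.05-v[0]))
E
python3 ballq.py
```

```text
7.675 [ 0.58994144 -0.1033862   0.17917446] [-3.6867231   1.59511651 -1.08161377]
277.47438476006835 263.88770695918305 2039 [ 0.5865 -0.106   0.1749] [-0.0616 -0.1144  0.1749] q 0.6501694465327269 0.16018936005674356
```

apply_moves([
  [[0, 0, 0, 0, 0, 0, 0.55], [0, 0, 0, 0, 0, 0, 0.55], [0, 0, 0, 0, 0, 0, 0.55], [0, 0, 0, 0, 0, 0, 0.55], [0, 0, -2, 0, 0, 0, 0.55], [0, 0, -6, 0, 0, 0, 0.55], [0, 0, -9, 0, 0, 0, 0.55], [0, 0, -9, 0, 0, 0, 0.55]],
])

```text
time: 8.72
ee_pos: [0.5914, -0.1037, 0.2732]
tool_rot: [-0.075, 0.997, -0.002, 0.004]
wrist_force: [0.1, -0.5, 0.7]
gripper_width: 0.0519
gripper_force: 0.0
```

```bash
python3 ballq.py
python3 - <<'E'
from h import *
C=cam("wrist")
k=W([.0,0,.2]); 
p,d=bot.get_image("wrist");np.savez("w3",p=p,d=d)
go([.630,.0185,.27],down(YAW)); go([.630,.0185,.212],down(YAW))
E
```

```text
8.725 [ 0.59142768 -0.10367475  0.27315261] [ 0.11066791 -0.45818261  0.66504113]
278.9962041332044 211.22245393558967 829 [ 0.5805 -0.1069  0.1689] [-0.0676 -0.1145  0.1689] q 0.5968455099681663 0.16027746433511872
shift cm [-5.82 11.41 -0.14] turn deg [-0.  0. -0.]
shift cm [-5.81 11.41  5.66] turn deg [-0.  0. -0.]
```

The lever holds at q≈0.597, the third notch. Next is the knob.

apply_moves([
  [[-2, 4, -0.5, 0, 0, 0, 0.55], [-4, 8, -0.5, 0, 0, 0, 0.55], [-5.8, 11.2, -0.5, 0, 0, 0, 0.55], [-5.8, 11.2, -0.5, 0, 0, 0, 0.55], [-5.8, 11.2, -0.5, 0, 0, 0, 0.55]],
])

```text
time: 9.45
ee_pos: [0.6296, 0.0159, 0.2722]
tool_rot: [-0.075, 0.997, 0.0, -0.001]
wrist_force: [0.9, -0.3, -0.1]
gripper_width: 0.0517
gripper_force: 0.0
```

Run:
```python
from h import *
C=cam("wrist");s=bot.sense();print(s["time"],s["ee_pos"])
p,d=bot.get_image("wrist");rr,cc=np.mgrid[0:420,0:560];P=pts("wrist",d,rr,cc,C)
t=np.array([.63,.017,.217])
m=(d>0)&(np.linalg.norm(P-t,axis=2)<.03)&(P[...,2]>.211); print(m.sum(),cc[m].mean(),rr[m].mean(),P[m].mean(0),cv2.minEnclosingCircle(P[m][:,:2].astype(np.float32)),np.percentile(P[m][:,2],[10,50,90]))
save("w4",p)
k=np.r_[cv2.minEnclosingCircle(P[m][:,:2].astype(np.float32))[0],.212]
go(k,down(YAW),s)
m=(d>0)&(abs(P[...,2]-.182)<.004)&(np.linalg.norm(P-t,axis=2)<.07);print(cv2.minEnclosingCircle(P[m][:,:2].astype(np.float32)))
for r in bot.tip_of("wrist","lid_knob"): print(r,ray("wrist",*r["point"],.217,C))
```

```text
9.45 [0.6295859  0.01593613 0.27218872]
30 282.06666666666666 239.33333333333334 [0.62969537 0.01624488 0.21124996] ((0.6290954947471619, 0.01517126988619566), 0.009743344970047474) [0.21106408 0.21122287 0.2114548 ]
shift cm [ 0.04 -0.07  6.02] turn deg [ 0.02 -0.15 -0.01]
((0.6299247741699219, 0.015610190108418465), 0.04310357943177223)
{'point': [191.4, 456.1], 'conf': 0.94} [0.58096984 0.11668215 0.217     ]
{'point': [238.1, 278.5], 'conf': 0.8} [0.6271978  0.01350167 0.217     ]
{'point': [46.4, 471.5], 'conf': 0.74} [0.50055516 0.10219376 0.217     ]
```

View pics/w4.png

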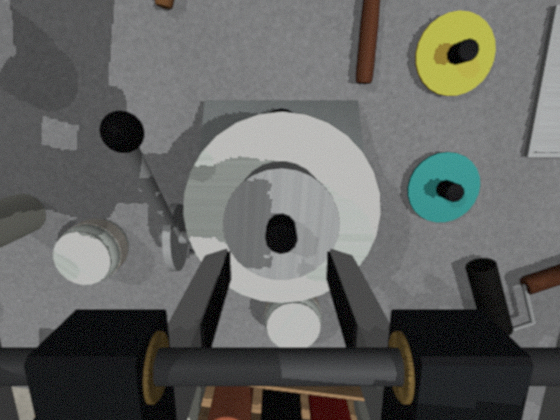

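The view shows the lid at (281,220) with its knob at (281,235), between the fingers. The knob top is at z≈0.210, which matches 112+65-7+40 mm. So the TCP goes to z=0.205.

apply_moves([
  [[0, 0, 3, 0, 0, 0, 0.55], [0, 0, 5.5, 0, 0, 0, 0.55], [0, 0, 6.7, 0, 0, 0, 0.55], [0, 0, 6.7, 0, 0, 0, 0.55], [0, 0, 6.7, 0, 0, 0, 0.1], [0, 0, 6.7, 0, 0, 0, 0.1], [0, 0, 6.7, 0, 0, 0, 0.1], [0, 0, 6.7, 0, 0, 0, 0.1]],
], squeeze=15)

```text
time: 10.55
ee_pos: [0.6306, 0.0164, 0.2074]
tool_rot: [-0.075, 0.997, -0.0, 0.0]
wrist_force: [-0.1, 0.4, 3.1]
gripper_width: 0.0214
gripper_force: 15.0
```

apply_moves([
  [[0, 0, 0, 0, 0, 0, 0.1], [0, 0, 0, 0, 0, 0, 0.1], [0, 0, -0.5, 0, 0, 0, 0.1], [0, 0, -1.5, 0, 0, 0, 0.1], [0, 0, -3, 0, 0, 0, 0.1], [0, 0, -5, 0, 0, 0, 0.1], [0, 0, -5, 0, 0, 0, 0.1]],
])

```text
time: 11.42
ee_pos: [0.6317, 0.0161, 0.26]
tool_rot: [-0.075, 0.997, -0.001, 0.003]
wrist_force: [-0.1, 0.2, -0.2]
gripper_width: 0.022
gripper_force: 15.0
```

Run:
```python
from h import *
s=bot.sense();print(s["time"],s["ee_pos"],s["wrist_force"],s["gripper_width"])
# refine tray from the early top and scene pictures
rr,cc=np.mgrid[0:420,0:560]
for n,c0,r0 in(("top",155,249),("scene",408,210)):
    D=np.load(n+".npz");P=pts(n,D["d"],rr,cc)
    print(n,[ (c0,r0)])
    g=cv2.cvtColor(D["p"],cv2.COLOR_RGB2GRAY); sub=g[r0-40:r0+40,c0-48:c0+48]
    t,b=cv2.threshold(cv2.GaussianBlur(sub,(3,3),0),0,255,cv2.THRESH_OTSU)
    nl,lab,st,ce=cv2.connectedComponentsWithStats(b); i=lab[40,48]; m=np.zeros(g.shape,bool); m[r0-40:r0+40,c0-48:c0+48]=lab==i
    C=cam(n); q=np.array([ray(n,r,c,.008,C)[:2] for r,c in zip(*np.where(m))]); print(m.sum(),cv2.minAreaRect(q.astype(np.float32)),q.mean(0))
go([.463,.374,.26],down(YAW),s)
```

```text
11.425 [0.63167817 0.01612718 0.26004486] [-0.14435766  0.17371865 -0.19934217] 0.02202984388444891
top [(155, 249)]
2905 ((0.46442580223083496, 0.37130481004714966), (0.15888985991477966, 0.1569683700799942), 7.437304973602295) [0.46326164 0.36766715]
scene [(408, 210)]
1770 ((0.4701419174671173, 0.36641228199005127), (0.14713716506958008, 0.1479981690645218), 7.7250823974609375) [0.47438348 0.36613352]
shift cm [11.33 37.9  -0.11] turn deg [-0.09  0.3  -0.01]
```

apply_moves([
  [[1, 4, 0, 0, 0, 0, 0.1], [2.5, 9, 0, 0, 0, 0, 0.1], [4, 14, 0, 0, 0, 0, 0.1], [5.5, 19, 0, 0, 0, 0, 0.1], [7, 24, 0, 0, 0, 0, 0.1], [9, 30, 0, 0, 0, 0, 0.1], [10.5, 34.5, 0, 0, 0, 0, 0.1], [11, 37.4, 0, 0, 0, 0, 0.1]],
])

```text
time: 12.42
ee_pos: [0.4641, 0.3715, 0.2565]
tool_rot: [-0.076, 0.997, -0.0, -0.0]
wrist_force: [0.6, -0.6, -0.8]
gripper_width: 0.0215
gripper_force: 15.0
```

apply_moves([
  [[0, 0, 0, 0, 0, 0, 0.1], [0, 0, 4, 0, 0, 0, 0.1], [0, 0, 8, 0, 0, 0, 0.1], [0, 0, 12, 0, 0, 0, 0.1], [0, 0, 15, 0, 0, 0, 0.1], [0, 0, 17, 0, 0, 0, 0.1], [0, 0, 17, 0, 0, 0, 0.1], [0, 0, 17, 0, 0, 0, 0.1]],
])

```text
time: 13.42
ee_pos: [0.4668, 0.3699, 0.0881]
tool_rot: [-0.075, 0.997, 0.0, 0.001]
wrist_force: [0.3, -0.5, -0.1]
gripper_width: 0.0216
gripper_force: 15.0
```

Run:
```python
from h import *
C=cam("wrist");s=bot.sense();print(s["time"],s["ee_pos"],s["wrist_force"],s["gripper_width"])
p,d=bot.get_image("wrist");save("w5",p);rr,cc=np.mgrid[0:420,0:560];P=pts("wrist",d,rr,cc,C)
t=s["ee_pos"]
m=(d>0)&(np.hypot(P[...,0]-t[0],P[...,1]-t[1])<.04)&(P[...,2]<t[2]-.015)&(rr<250); print(m.sum(),np.percentile(P[m][:,2]-t[2],[10,50,90]))
q=P[m];A=np.c_[q[:,:2]-t[:2],np.ones(len(q))];print("disc plane",np.linalg.lstsq(A,q[:,2]-t[2],rcond=None)[0])
```

```text
13.425 [0.46678053 0.36994389 0.08813654] [ 0.32007134 -0.4779064  -0.14297668] 0.021574801048183774
7155 [-0.02707439 -0.02541936 -0.02454695]
disc plane [ 0.77575965  0.0704933  -0.01375948]
```

View pics/w5.png

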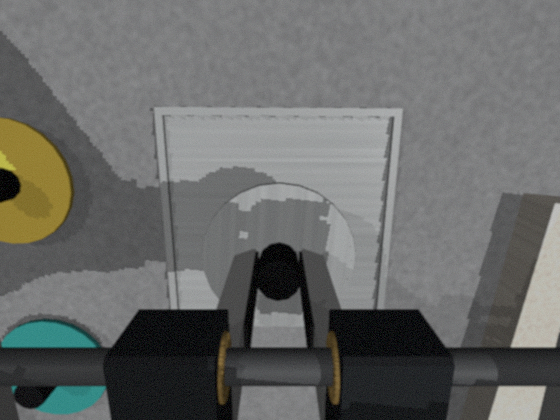

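The lid is held level at (280,255), over the middle of the tray whose rim runs from columns 158 to 400. I'll lower it.

apply_moves([
  [[0, 0, 2, 0, 0, 0, 0.1], [0, 0, 3.5, 0, 0, 0, 0.1], [0, 0, 4, 0, 0, 0, 0.1], [0, 0, 4.2, 0, 0, 0, 0.1], [0, 0, 4.4, 0, 0, 0, 0.1], [0, 0, 4.5, 0, 0, 0, 0.1], [0, 0, 4.6, 0, 0, 0, 0.1], [0, 0, 4.6, 0, 0, 0, 0.1]],
])

```text
time: 14.48
ee_pos: [0.4659, 0.3698, 0.0413]
tool_rot: [-0.075, 0.997, 0.0, 0.0]
wrist_force: [-0.7, -0.4, 3.6]
gripper_width: 0.0215
gripper_force: 15.0
```

apply_moves([
  [[0, 0, 0.1, 0, 0, 0, 0.1], [0, 0, 0.1, 0, 0, 0, 0.1]],
])

```text
time: 14.72
ee_pos: [0.466, 0.3699, 0.0413]
tool_rot: [-0.075, 0.997, -0.0, 0.0]
wrist_force: [-4.5, -2.7, 10.5]
gripper_width: 0.0215
gripper_force: 15.0
```

In firm contact. Back off that 1 mm, open, and lift away.

apply_moves([
  [[0, 0, -0.1, 0, 0, 0, 0.1], [0, 0, -0.1, 0, 0, 0, 0.45], [0, 0, -0.1, 0, 0, 0, 0.45], [0, 0, -0.1, 0, 0, 0, 0.45], [0, 0, -1.5, 0, 0, 0, 0.45], [0, 0, -5, 0, 0, 0, 0.45], [0, 0, -10, 0, 0, 0, 0.45], [0, 0, -15, 0, 0, 0, 0.2]],
])

```text
time: 15.72
ee_pos: [0.4656, 0.3697, 0.1921]
tool_rot: [-0.075, 0.997, 0.0, 0.0]
wrist_force: [0.8, 0.1, -0.1]
gripper_width: 0.0351
gripper_force: 0.0
```

Run:
```python
from h import *
C=cam("wrist");s=bot.sense();print(s["time"],s["ee_pos"],s["gripper_width"])
p,d=bot.get_image("wrist");rr,cc=np.mgrid[0:420,0:560];P=pts("wrist",d,rr,cc,C)
t=np.array([.466,.370,.03])
m=(d>0)&(np.linalg.norm(P-t,axis=2)<.1)&(abs(P[...,2]-.016)<.0045);q=P[m];print("disc",m.sum(),cv2.minEnclosingCircle(q[:,:2].astype(np.float32)),np.linalg.lstsq(np.c_[q[:,:2]-t[:2],np.ones(len(q))],q[:,2],rcond=None)[0])
m=(d>0)&(np.linalg.norm(P-t,axis=2)<.05)&(P[...,2]>.03);print("knob",m.sum(),P[m].max(0))
a=M@[.643,0,-.766]
# press approach: 12 cm and 6 cm back from button along axis
b=W([-.0745,0,.0509])
for n,k in(("far",.14),("near",.04),("touch",.019),("in",.019-.009)): print(n,(b-a*k).round(4)); go(b-a*k,tilt(YAW),s)
q=tilt(YAW);print("down->tilt",np.degrees((down(YAW).inv()*q).as_rotvec()))
```

```text
15.725 [0.46562283 0.36968633 0.19211573] 0.03510209739966767
disc 5474 ((0.46516016125679016, 0.3677735924720764), 0.043035347014665604) [ 0.00119407 -0.00058989  0.0159788 ]
knob 496 [0.47549384 0.37826237 0.04631005]
far [ 0.4676 -0.0082  0.1581]
shift cm [  5.45 -37.39   3.38] turn deg [ 1.000e-02 -3.996e+01 -1.000e-02]
near [0.5312 0.0014 0.0815]
shift cm [ -0.98 -37.4   11.05] turn deg [ 1.000e-02 -3.996e+01 -1.000e-02]
touch [0.5446 0.0034 0.0655]
shift cm [ -2.33 -37.4   12.66] turn deg [ 1.000e-02 -3.996e+01 -1.000e-02]
in [0.5503 0.0043 0.0586]
shift cm [ -2.91 -37.4   13.35] turn deg [ 1.000e-02 -3.996e+01 -1.000e-02]
down->tilt [ 4.05759371e-16 -4.00000000e+01  1.62303748e-15]
```

The lid lies flat and central on the tray, disc top at z=0.016. Now shut the fingers, tilt, and approach the button.

apply_moves([
  [[1, -5, 0, 0, -8, 0, 0], [2, -10, 0, 0, -16, 0, 0], [3, -15, 0, 0, -24, 0, 0], [4, -20, 1, 0, -32, 0, 0], [5, -25, 2, 0, -40, 0, 0], [5.4, -30, 3, 0, -40, 0, 0], [5.4, -35, 3.4, 0, -40, 0, 0], [5.4, -37.4, 3.4, 0, -40, 0, 0]],
], squeeze=10)

```text
time: 16.77
ee_pos: [0.4683, -0.0106, 0.1565]
tool_rot: [-0.069, 0.937, 0.025, 0.342]
wrist_force: [0.5, -0.3, 0.6]
gripper_width: 0.0005
gripper_force: 0.0
```

apply_moves([
  [[0, 0, 0, 0, 0, 0, 0], [0, 0, 0, 0, 0, 0, 0]],
])

```text
time: 17.02
ee_pos: [0.4681, -0.0075, 0.1559]
tool_rot: [-0.071, 0.937, 0.026, 0.341]
wrist_force: [-0.2, 0.8, 0.1]
gripper_width: 0.0003
gripper_force: 0.0
```

Run:
```python
from h import *
C=cam("wrist");s=bot.sense();print(s["time"],s["ee_pos"],s["gripper_width"],s["qpos"].round(2))
p,d=bot.get_image("wrist");save("w6",p)
a=M@[.643,0,-.766];b=W([-.0745,0,.0509])
for r in bot.tip_of("wrist","button_top"): print(r["conf"],r["point"],ray("wrist",*r["point"],.051,C),b)
for n,k in(("near",.04),("touch",.019),("in",.011)): go(b-a*k,tilt(YAW),s)
```

```text
17.025 [ 0.46807901 -0.0075219   0.15592564] 0.00029798787742757037 [-0.49 -0.55  2.51  0.64  0.7  -2.6 ]
0.83 [212.0, 282.9] [0.55909315 0.00817082 0.051     ] [0.55663655 0.00526686 0.0509    ]
0.54 [226.4, 15.4] [ 0.61936376 -0.23190458  0.051     ] [0.55663655 0.00526686 0.0509    ]
shift cm [-0.1  -0.06  9.8 ] turn deg [0.02 0.01 0.02]
shift cm [-0.1  -0.06 11.9 ] turn deg [0.02 0.01 0.02]
shift cm [-0.1  -0.06 12.7 ] turn deg [0.02 0.01 0.02]
```

View pics/w6.png

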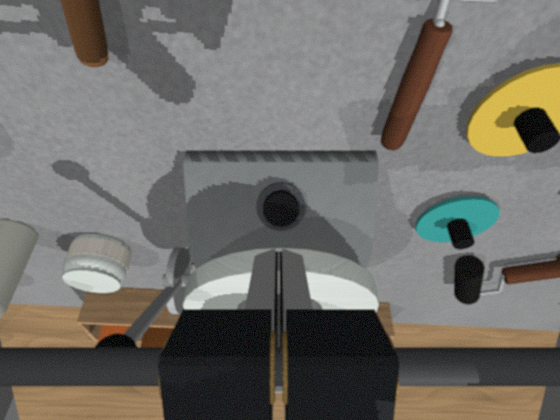

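The button is at (282,207), in line with the shut fingers at column 279. I'll go in along the axis.

apply_moves([
  [[-0.1, 0, 4, 0, 0, 0, 0], [-0.1, 0, 8, 0, 0, 0, 0], [-0.1, 0, 10.5, 0, 0, 0, 0], [-0.1, 0, 11.5, 0, 0, 0, 0], [-0.1, 0, 11.9, 0, 0, 0, 0], [-0.1, 0, 12.2, 0, 0, 0, 0], [-0.1, 0, 12.5, 0, 0, 0, 0], [-0.1, 0, 12.7, 0, 0, 0, 0]],
])

```text
time: 18.12
ee_pos: [0.5511, 0.0132, 0.0724]
tool_rot: [-0.065, 0.942, 0.02, 0.329]
wrist_force: [-7.3, -1.4, 1.8]
gripper_width: 0.0001
gripper_force: 3.9
```

apply_moves([
  [[0, 0, 0.1, 0, 0, 0, 0], [0, 0, 0.2, 0, 0, 0, 0]],
])

```text
time: 18.38
ee_pos: [0.5523, 0.0135, 0.0712]
tool_rot: [-0.065, 0.942, 0.019, 0.329]
wrist_force: [-10.6, -3.4, 4.5]
gripper_width: 0.0007
gripper_force: 5.8
```

Run:
```python
from h import *
s=bot.sense();a=M@[.643,0,-.766];b=W([-.0745,0,.0509]);v=s["ee_pos"]-b
print(s["time"],s["ee_pos"],"along",v@a+.019,"lat",v-a*(v@a),"F along",s["wrist_force"]@a,s["wrist_force"])
p,d=bot.get_image("top");save("t2",p[150:300,190:380],3);p,d=bot.get_image("top")
print(bot.tip_of("top","lever_ball"))
```

```text
18.375 [0.55226021 0.01345141 0.0711567 ] along 0.0014874244747852608 lat [0.0067578  0.00986731 0.00684206] F along -10.549971758924558 [-10.64877777  -3.43353642   4.50361594]
[{'point': [212.3, 331.1], 'conf': 0.7}]
```

View pics/t2.png

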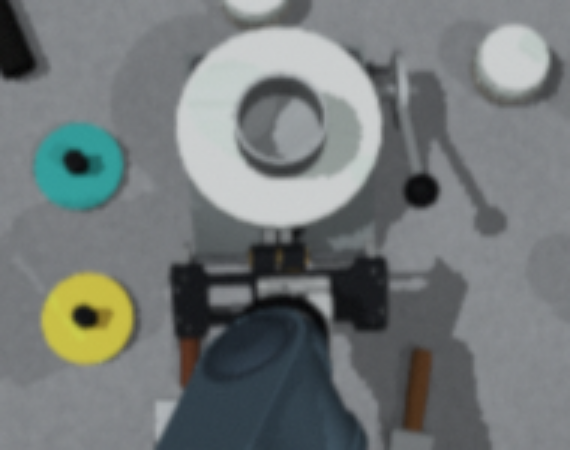

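The lever is still up, with its ball at (331,212). The tool ended 10 mm to the side and 7 mm high, so I suspect a joint limit.

Run:
```python
from h import *
s=bot.sense();print(s["qpos"].round(3),s["joint_velocities"].round(3),s["joint_torque"].round(2),s["wrist_force"],s["ft_torque"])
T=R.from_quat(s["tool_rot"]).as_matrix();print((M.T@T).round(3).tolist()); print((M.T@(s["ee_pos"]-O)).round(4))
```

```text
[-0.311 -0.042  2.313  0.842  0.362 -2.741] [-0.001  0.    -0.     0.002 -0.    -0.   ] [  1.16 -22.76 -27.38   0.86  -0.74  -0.04] [-7.07637673 -2.53978227  1.44346516] [-0.28322811  1.08717022 -0.1973676 ]
[[-0.783, 0.015, 0.622], [0.008, 1.0, -0.014], [-0.622, -0.006, -0.783]]
[-0.0776  0.0088  0.0711]
```

Joint 6 sits at its limit. The shut fingers may be rolled freely about their own axis, so I'll back off, roll +25° about tool z and come in again.

apply_moves([
  [[0, 0, -2, 0, 0, 0, 0], [0, 0, -5, 0, 0, 0, 0], [0, 0, -8, 0, 0, 0, 0], [0, 0, -8, 0, 0, 8, 0], [0, 0, -8, 0, 0, 16, 0], [0, 0, -8, 0, 0, 25, 0], [0, 0, -8, 0, 0, 25, 0]],
])

```text
time: 19.4
ee_pos: [0.5042, 0.0069, 0.1351]
tool_rot: [0.14, 0.933, 0.09, 0.318]
wrist_force: [0.1, 0.0, -0.4]
gripper_width: 0.0008
gripper_force: 0.0
```

```bash
cat > press.py <<'E'
from h import *
s=bot.sense();a=M@[.643,0,-.766];b=W([-.0745,0,.0509]);v=s["ee_pos"]-b
print(s["time"],s["ee_pos"],s["qpos"].round(3),"along",(v@a+.019).round(4),"lat",(M.T@(v-a*(v@a))).round(4),"F along",(s["wrist_force"]@a).round(2))
rot=tilt(YAW)*R.from_euler("z",25,degrees=True)
for k in(.05,.022,.019,.011): go(b-a*k,rot,s)
E
python3 press.py
```

```text
19.4 [0.50421163 0.00692223 0.13514112] [-0.375 -0.354  2.419  0.611  0.55  -2.09 ] along -0.0787 lat [0.0112 0.0095 0.0094] F along 0.33
shift cm [ 0.84 -1.37  4.82] turn deg [-1.34 -0.9  -0.31]
shift cm [ 0.8  -1.3   7.62] turn deg [-1.34 -0.9  -0.31]
shift cm [ 0.79 -1.3   7.92] turn deg [-1.34 -0.9  -0.31]
shift cm [ 0.78 -1.28  8.71] turn deg [-1.34 -0.9  -0.31]
```

apply_moves([
  [[0.4, -0.6, 0, -0.6, -0.5, 0, 0], [0.8, -1.4, 0, -1.3, -0.9, 0, 0], [0.8, -1.4, 2, -1.3, -0.9, 0, 0], [0.8, -1.4, 4.8, -1.3, -0.9, 0, 0], [0.8, -1.3, 6.8, -1.3, -0.9, 0, 0], [0.8, -1.3, 7.4, -1.3, -0.9, 0, 0], [0.8, -1.3, 7.4, -1.3, -0.9, 0, 0], [0.8, -1.3, 7.4, -1.3, -0.9, 0, 0]],
])

```text
time: 20.4
ee_pos: [0.5409, 0.0032, 0.0694]
tool_rot: [0.137, 0.93, 0.1, 0.327]
wrist_force: [0.8, 0.2, 0.6]
gripper_width: 0.0007
gripper_force: 0.0
```

```bash
python3 press.py
```

```text
20.4 [0.54088425 0.00323376 0.06937531] [-0.362 -0.067  2.352  0.978  0.389 -2.477] along -0.0054 lat [-0.0002  0.0003 -0.0002] F along 0.07
shift cm [-0.04 -0.02 -2.56] turn deg [-0.04 -0.02 -0.36]
shift cm [-0.04 -0.02  0.24] turn deg [-0.04 -0.02 -0.36]
shift cm [-0.04 -0.02  0.54] turn deg [-0.04 -0.02 -0.36]
shift cm [-0.04 -0.02  1.34] turn deg [-0.04 -0.02 -0.36]
```

On target now. I'll press 8–9 mm past the touch point and hold.

apply_moves([
  [[0, 0, 0.4, 0, 0, 0, 0], [0, 0, 0.7, 0, 0, 0, 0], [0, 0, 1, 0, 0, 0, 0], [0, 0, 1.2, 0, 0, 0, 0], [0, 0, 1.4, 0, 0, 0, 0], [0, 0, 1.5, 0, 0, 0, 0], [0, 0, 1.5, 0, 0, 0, 0], [0, 0, 1.5, 0, 0, 0, 0]],
])

```text
time: 21.4
ee_pos: [0.5496, 0.0046, 0.0588]
tool_rot: [0.137, 0.93, 0.1, 0.327]
wrist_force: [-58.6, -7.1, 57.2]
gripper_width: 0.0006
gripper_force: 41.2
```

```bash
cat > lev.py <<'E'
p,d=bot.get_image("top")
for r in bot.tip_of("top","lever_ball")[:2]: print(r["conf"],np.round(r["point"],1),"rest px 231,327; raised 212,331")
rr,cc=np.mgrid[0:420,0:560];P=pts("top",d,rr,cc)
for q in(0,.2,.4,.6):
    m=(d>0)&(np.linalg.norm(P-ball(q),axis=2)<.02);print(q,m.sum())
E
cat press.py lev.py > pl.py; python3 pl.py
```

```text
21.4 [0.54955187 0.00462633 0.05878296] [-0.351 -0.014  2.331  1.043  0.365 -2.539] along 0.0084 lat [-0.0003  0.0004 -0.0002] F along -81.8
shift cm [-0.05 -0.02 -3.94] turn deg [-0.01  0.04 -0.29]
shift cm [-0.05 -0.02 -1.14] turn deg [-0.01  0.04 -0.29]
shift cm [-0.05 -0.02 -0.84] turn deg [-0.01  0.04 -0.29]
shift cm [-0.05 -0.02 -0.04] turn deg [-0.01  0.04 -0.29]
0.82 [228.9 328. ] rest px 231,327; raised 212,331
0 103
0.2 18
0.4 0
0.6 0
```

The button is fully in and the lever is down. The force is high, so I'll ease off slightly, hold, then check the lever.

apply_moves([
  [[0, 0, -0.1, 0, 0, 0, 0], [0, 0, -0.1, 0, 0, 0, 0], [0, 0, -0.1, 0, 0, 0, 0], [0, 0, -0.1, 0, 0, 0, 0], [0, 0, -0.1, 0, 0, 0, 0], [0, 0, -0.1, 0, 0, 0, 0], [0, 0, -0.1, 0, 0, 0, 0], [0, 0, -0.1, 0, 0, 0, 0]],
])

```text
time: 22.5
ee_pos: [0.5494, 0.0046, 0.059]
tool_rot: [0.137, 0.93, 0.1, 0.327]
wrist_force: [-35.8, -3.9, 35.3]
gripper_width: 0.0005
gripper_force: 25.1
```

```bash
python3 pl.py
```

```text
22.5 [0.54936644 0.00456297 0.05898004] [-0.351 -0.015  2.331  1.039  0.366 -2.535] along 0.0081 lat [-0.0003  0.0004 -0.0003] F along -50.18
shift cm [-0.05 -0.02 -3.91] turn deg [-0.02  0.   -0.34]
shift cm [-0.05 -0.02 -1.11] turn deg [-0.02  0.   -0.34]
shift cm [-0.05 -0.02 -0.81] turn deg [-0.02  0.   -0.34]
shift cm [-0.05 -0.02 -0.01] turn deg [-0.02  0.   -0.34]
0.97 [228.7 328.5] rest px 231,327; raised 212,331
0 105
0.2 23
0.4 0
0.6 0
```

Retreat along the axis, then do the final checks.

apply_moves([
  [[0, 0, -1, 0, 0, 0, 0], [0, 0, -4, 0, 0, 0, 0], [0, 0, -8, 0, 0, 0, 0], [0, 0, -12, 0, 0, 0, 0], [0, 0, -12, 0, 0, 0, 0], [0, 0, -12, 0, 0, 0, 0]],
])

```text
time: 23.35
ee_pos: [0.4733, -0.0065, 0.1488]
tool_rot: [0.138, 0.93, 0.1, 0.326]
wrist_force: [0.2, -0.4, 0.6]
gripper_width: 0.0004
gripper_force: 0.0
```

Run:
```python
from h import *
from scipy.optimize import least_squares
s=bot.sense();print(s["time"],s["ee_pos"],s["wrist_force"])
exec(open("lev.py").read())
m=(d>0)&(np.linalg.norm(P-ball(0),axis=2)<.02)&(p.max(2)<80);q=P[m]
f=least_squares(lambda v:np.linalg.norm(q-v,axis=1)-.015,ball(0),loss="soft_l1",f_scale=.001).x;v=M.T@(f-O);print(v,"q",np.arctan2(v[2]-.06,.05-v[0])-.15)
D=np.load("top.npz");d0=D["d"];P0=pts("top",d0,rr,cc);m=(np.linalg.norm(P0-ball(0),axis=2)<.02)&(d0>0)&(D["p"].max(2)<80);q=P0[m]
f=least_squares(lambda v:np.linalg.norm(q-v,axis=1)-.015,ball(0),loss="soft_l1",f_scale=.001).x;v=M.T@(f-O);print("at start",v,"q",np.arctan2(v[2]-.06,.05-v[0])-.15)
p,d=bot.get_image("scene");save("end",p,1.4)
```

```text
23.35 [ 0.47332645 -0.0065307   0.14883665] [ 0.16009647 -0.43177896  0.58511497]
0.91 [231.9 328.5] rest px 231,327; raised 212,331
0 102
0.2 20
0.4 0
0.6 0
[-0.10919145 -0.11103853  0.08488385] q 0.005059215893059993
at start [-0.10942172 -0.11183653  0.08474365] q 0.003980156096331511
```

View pics/end.png

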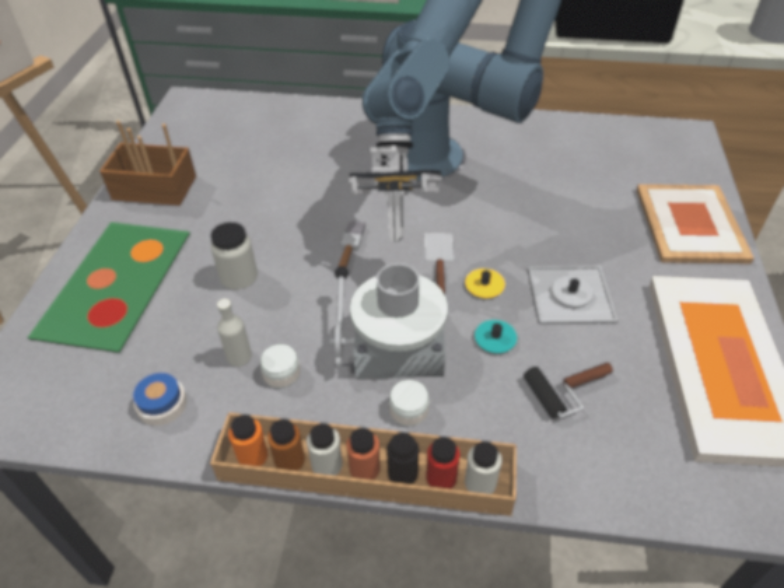

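The final view shows the lid knob up on the tray (573,292), the open pot on the turntable (397,290), the lever back down as at the start, and everything else unmoved. I'm handing the job in.

```bash
python3 -c "
from station import bot
print(bot.job_done())"
```

```text
the job is handed in; nothing more can be done
None
```

The job is done and handed in: the lever held at its third notch, the lid sits knob up on the tray, and the lever then dropped fully back to rest. The first press stalled on a joint-6 limit (measured -2.741 against -2.74 rad), and the second peaked at 82 N of the 120 N allowed.

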